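Mount the tube carousel on its drive spindle and pin it

TASK

Mount the magenta tube carousel on the drive unit: lower its square sleeve over the upright spindle without letting it drop, turned so that the cross holes line up, and press it down until the stiff brass collar is fully home. Then push the red-handled pin through sleeve and spindle until its grip meets the sleeve, and let go. Do not shift or tip the wash bottle, dishes, tube rack or beaker.

Things in the scene. Friction and masses are not known exactly. Their poses are not given: they have to be found in the camera images.
- drive: White drive unit fixed to the bench, housing 200 (x) x 160 (y) x 50 mm high. Origin at bench level on the spindle axis. A steel spindle, 24 mm diameter, rises from its middle to 139 mm above the bench; its top 7 mm taper to 14 mm diameter. A square cross hole, 12 x 12 mm, passes through the spindle along the unit's own y axis.
- collar (a joint): Brass collar (42 mm diameter) round the spindle under the carousel, in m: 0 = raised, its top 85 mm above the bench; 0.020 = fully home against its stop, top 65 mm above the bench. It slides stiffly, takes about 12 N to move down, and stays where it is left; the carousel's weight alone does not move it.
- spindle_tip (a point): Centre of the spindle's top, 139 mm above the bench.
- spindle_hole (a point): Centre of the spindle's cross hole, 125 mm above the bench.
- carousel: Loose tube carousel, 0.26 to 0.44 kg: magenta disc about 145 mm diameter, 8 mm thick, with a ring of tube holes; at its middle an upright square aluminium sleeve, 46 x 46 mm, reaching from the disc's underside to 80 mm above it, with a 26 mm round bore right through from top to bottom. Origin at the centre of the underside, z up along the bore; it starts standing on its disc.
- carousel_hole (a point): Centre of the carousel's square cross hole (12 x 12 mm), on the bore axis, 60 mm above the underside. It runs through two facing walls of the sleeve along the carousel's own y axis; the two x faces are plain. It meets the spindle's hole when the collar is home and the two y axes are parallel, either way round.
- carousel_top (a point): Centre of the sleeve's top, on the bore axis, 80 mm above the underside. With the collar home it is 145 mm above the bench, 6 mm above the spindle's tip, and the underside is 65 mm above the bench.
- lock_pin: Loose retaining pin, about 0.08 kg: red grip block 40 long (x) x 20 wide x 20 mm high, and a steel shaft, 8 mm diameter, 64 mm long with a tapered tip, that leaves the middle of the grip's +x end. It starts lying flat on the bench. Origin at the centre of the grip's underside; the shaft's axis is along x, 10 mm above the underside.
- pin_tip (a point): Tip of the pin's shaft, 84 mm ahead of the grip's centre.
- pin_mid (a point): Point on the shaft axis 43 mm ahead of the grip's centre (23 mm from the grip's end); it lies on the spindle axis when the pin is fully in, with its grip against the sleeve. The pin may go in from either side.
- wash_bottle: White wash bottle with blue cap and spout, 60 mm diameter, 184 mm high, standing close to one end of the cross hole's line, so that the pin can come in only from the other end. Origin under its centre. Leave alone.
- dish_stack: Low stack of glass dishes, 86 mm diameter, 45 mm high, at the other end of the cross hole's line; the pin passes above it. Origin under its centre. Leave alone.
- tube_rack: Magenta rack with capped tubes, 80 (x) x 200 (y) mm, 81 mm high, beyond the drive unit. Origin under its centre. Leave alone.
- beaker: Open glass beaker, 70 mm diameter at the rim, 90 mm high, beyond the work on the left. Origin under its centre. Leave alone.
Not all that is in view belongs to the job. Leave any blue or turquoise look-alike of the carousel alone.

How it is judged:
On the way, in this order (a step that is already met when the one before it is completed fails the run):
1. the carousel's sleeve is over the spindle's top, upright (horizontal distance between carousel and drive below 0.006 m and angle between carousel's own z axis and vertical below 0.12 rad and z of carousel in the frame of drive below 0.125 m), for 0.05 s.
2. the carousel is pressed home: collar within 2.5 mm of its stop, carousel resting on it (horizontal distance between carousel and drive below 0.004 m and angle between carousel's own z axis and vertical below 0.06 rad and z of carousel in the frame of drive below 0.068 m and value of joint collar above 0.0175 m), for 0.2 s.
3. the pin is through sleeve and spindle, its grip within about 9 mm of the sleeve (all of step 2 and distance between pin_mid and carousel_hole below 0.009 m and angle between the x axis of lock_pin and the y axis of drive, either way round below 0.2 rad), for 0.2 s.
At the end, for the whole second after the job is handed in: Carousel on the spindle (axes within 4 mm, upright within 0.06 rad), underside under 68 mm above the bench, collar past 17.5 of 20 mm; pin through both cross holes, its seating point within 9 mm of the hole's centre, shaft within 0.2 rad of the hole's line; both at rest (all of step 3 and linear speed of each of carousel, lock_pin below 0.02 m/s); the robot touches nothing.
It fails at once if the carousel drops down the spindle (faster than 0.45 m/s) (horizontal distance between carousel and drive below 0.015 m and z of carousel in the frame of drive below 0.139 m and linear speed of carousel above 0.45 m/s).
It fails at once if the wash bottle is shifted by more than 25 mm or tipped (distance of wash_bottle from where it was at the start of the episode above 0.025 m or angle between wash_bottle's own z axis and vertical above 0.3 rad).
It fails at once if the stack of dishes is shifted by more than 25 mm or tipped (distance of dish_stack from where it was at the start of the episode above 0.025 m or angle between dish_stack's own z axis and vertical above 0.3 rad).
It fails at once if the tube rack is shifted by more than 25 mm or tipped (distance of tube_rack from where it was at the start of the episode above 0.025 m or angle between tube_rack's own z axis and vertical above 0.3 rad).
It fails at once if the beaker is shifted by more than 25 mm or tipped (distance of beaker from where it was at the start of the episode above 0.025 m or angle between beaker's own z axis and vertical above 0.3 rad).
It also fails if it takes over 72 s, if anything falls off the work surface, if the arm or the gripper's body presses on something with over 40 N, if the wrist force passes 120 N, or if a joint passes its speed limit or range.

ROBOT

A 6-joint arm with a two-finger parallel gripper is mounted at the origin on the work surface. World frame = base frame: x ahead of the robot, y to its left, z up, the work surface at z = 0. Lengths are in m, angles in rad, forces in N, time in s.
With the tool pointing down it reaches from about 0.275 to 0.775 m from the base axis. Payload 14.6 kg.
Tool frame: the origin (TCP) lies at the centre of the arm's flange, where the gripper is bolted on; the fingertips stand 173 mm ahead of it and the grasp point (between the pads) lies 155 mm ahead of it (r.finger_overhang is the distance from the TCP to the fingertips, in m); z points along the fingers, y is the line along which they close (so a half turn about z gives the same grasp; the last joint's range is limited). The gripper opens to 85 mm and grips with 20 to 120 N. Pads are 22 mm wide; open, the fingers measure 114 mm over their backs; the gripper's body (76 mm by 85 mm) begins 54 mm behind the grasp point. The pads swing forward as they close: fully open they stand 13 mm farther back than shut.
Start: joints at [-1.463, 0.263, -0.048, 1.259, 0, 1.415], TCP at [0.136, -0.507, 0.405] pointing down, gripper open.
Joint ranges: [-2.65, 2.65], [-0.89, 1.7], [-1.18, 1.37], [-2.13, 2.11], [-1.35, 1.29], [-3.14, 3.14]. Speed limits (rad/s): [1.89, 1.89, 2.57, 2.79, 3.14, 3.14].

INTERFACE

Orientations are given as a unit quaternion [w, x, y, z].
In Python, from cell import get_obs, imaging, workorder, r gives the robot as it stands.
- The arm moves only by the shell command python3 -m handwheel 'ROWS' [FORCE]. ROWS is JSON, a list of rows, each a list of 7 numbers: the turn, a rotation vector about the tool's x, y, z in degrees, then the shift along the tool's x, y, z in mm, then the closure, from 0 (fully open) to 1 (shut). In form: [[wx, wy, wz, dx, dy, dz, hand], ...]. A call has exactly 10 rows; each row is the pose to reach, as a shift and turn from the pose commanded when the call began, along the tool's axes at that moment; what a row does not reach only later rows make up. A row lasts 1/12 s, in which the tool goes at most 41.7 mm and 7.16 degrees, less where a joint would pass 70% of its speed; a pose out of reach is approached as far as the arm can. A call with a gripper value outside its range is refused whole. The fingers move at their own pace and stop on an object; FORCE is the grip in N (left out, the last holds). Time passes only in rows, so rows that repeat a pose let the fingers close, or fill a call up. It gives the time, the measured TCP pose, the force, the opening and the grip force at its end, in the units of the state.
- get_obs(): the state, without advancing time (a new reading comes with each control period).
- imaging.grab_frame(name): name is "side" or "top" or "wrist"; returns a dict with "pixels" (420x560x3 uint8, red, green, blue), "fx", "fy", "cx", "cy" (pixels), "rvec" (rotation vector, rad) and "tvec" (3), from world to camera coordinates, as OpenCV has them; the wrist camera has in their place "T_tool_cam" (4x4, takes a point from camera to tool coordinates, whose origin is the TCP and whose axes are the flange's). Camera axes: x right, y down, z forward; pixel columns grow to the right and rows downward; lengths in m; the calibration is good to about 2 mm. A picture is of the moment at which its call begins: read the wrist's pose just before it. There is no depth.
- workorder.close_job(): hands the job in; it is judged then, once.
Trained networks look in a picture, given as the dict that the camera call returned (one of the last four; its "shot" number tells which), for a name from the list of things; names that differ only in an ending like _2 or _b are one class to them, and where a whole thing is asked for, a point or a joint stands for the part that bears it (a point fixed in the world has none). Each returns a list of dicts, best first, with "p" (0 to 1); they miss things now and then, are a little off and sometimes report something else, mostly with a low value. They report only what shows in the picture. A call takes as long as a camera call. They do not tell look-alikes from the thing itself.
- imaging.boxes_of(picture, target): "xyz" ([x, y, z] in m, in world coordinates, good to about 4 mm: the middle of the surface that is visible of it).
- imaging.mark_of(picture, target): "xyz" ([x, y, z] in m, in world coordinates, good to about 4 mm: a listed point, or the origin of a listed thing).
The state is a dict: "t": time; "joints": joint angles; "dq": joint speeds; "joint_torque": joint torques, N m; "tcp_pos": TCP position; "tcp_rot": TCP orientation; "wrist_force": force on the tool from outside, world axes, zero at the start; "moment": the same for the moment, N m; "finger_gap": finger opening in m; "grip_force": force on a finger pad.
Only numpy, scipy, OpenCV 4.12 (cv2) and the standard library are available. Lean on these libraries where they do the work, as an engineer would, in place of code of your own. Each camera call takes 0.05 s, during which the arm holds its last target. There are 200 camera calls.

## Working session

There is one attempt and no reset: what is moved stays moved. The work goes in short steps, Python scripts to look and compute and a shell command to move; the robot and the scene stay as the last step left them, time stands still between calls to the robot, and variables do not carry over. Pictures are saved under pics/ and viewed, at most 10 in all, crops included, and the job is handed in when it is done.

```bash
mkdir -p pics; ls; cat > h.py <<'E'
import numpy as np, cv2
from scipy.spatial.transform import Rotation as R
from cell import get_obs, imaging, workorder, r
def save(f,n,crop=None,s=1):
    im=f["pixels"][...,::-1]
    if crop: im=im[crop[1]:crop[3],crop[0]:crop[2]]
    cv2.imwrite("pics/"+n+".png",cv2.resize(im,None,fx=s,fy=s,interpolation=cv2.INTER_CUBIC))
def tcpR(o): 
    q=o["tcp_rot"]; return R.from_quat([q[1],q[2],q[3],q[0]]).as_matrix()
def cam(f,o=None):
    """R,t world->cam"""
    if "rvec" in f: return cv2.Rodrigues(np.array(f["rvec"],float))[0],np.array(f["tvec"],float).ravel()
    T=np.eye(4);T[:3,:3]=tcpR(o);T[:3,3]=o["tcp_pos"]
    W=np.linalg.inv(T@np.array(f["T_tool_cam"])); return W[:3,:3],W[:3,3]
def proj(f,p,o=None):
    Rm,t=cam(f,o);c=Rm@np.array(p,float)+t
    return np.array([f["fx"]*c[0]/c[2]+f["cx"],f["fy"]*c[1]/c[2]+f["cy"]])
def onplane(f,uv,z,o=None):
    Rm,t=cam(f,o);d=Rm.T@np.array([(uv[0]-f["cx"])/f["fx"],(uv[1]-f["cy"])/f["fy"],1]);C=-Rm.T@t
    return C+d*(z-C[2])/d[2]
E
python3 - <<'E'
from h import *
np.set_printoptions(precision=4,suppress=True)
o=get_obs();print(o["tcp_pos"],tcpR(o))
fs={n:imaging.grab_frame(n) for n in("top","side")}
for n,f in fs.items():
    save(f,n+"0")
    for t in ["drive","spindle_tip","spindle_hole","carousel","carousel_hole","carousel_top","lock_pin","pin_tip","pin_mid","wash_bottle","dish_stack","tube_rack","beaker"]:
        print(n,t,[(np.round(d["xyz"],3),round(d["p"],2),proj(f,d["xyz"]).round()) for d in imaging.mark_of(f,t)[:3]])
E
```

```text
pics
[ 0.1364 -0.5069  0.4042] [[ 0.9657  0.2598 -0.0001]
 [ 0.2598 -0.9657  0.0011]
 [ 0.0002 -0.0011 -1.    ]]
top drive [(array([ 0.513, -0.014,  0.   ]), 0.65, array([268., 215.]))]
top spindle_tip [(array([ 0.517, -0.016,  0.135]), 0.64, array([268., 211.]))]
top spindle_hole [(array([ 0.519, -0.021,  0.124]), 0.69, array([269., 210.]))]
top carousel [(array([ 0.472, -0.506, -0.001]), 0.86, array([418., 227.])), (array([ 0.44 , -0.33 , -0.002]), 0.66, array([364., 237.])), (array([ 0.255, -0.252, -0.002]), 0.66, array([341., 294.]))]
top carousel_hole [(array([ 0.254, -0.252,  0.061]), 0.86, array([344., 297.])), (array([ 0.445, -0.327,  0.062]), 0.82, array([367., 235.])), (array([ 0.47 , -0.505,  0.06 ]), 0.72, array([424., 227.]))]
top carousel_top [(array([ 0.473, -0.51 ,  0.084]), 0.89, array([428., 226.])), (array([ 0.445, -0.329,  0.078]), 0.75, array([369., 235.])), (array([ 0.254, -0.257,  0.082]), 0.63, array([347., 298.]))]
top lock_pin [(array([ 0.491,  0.313, -0.004]), 0.47, array([169., 222.]))]
top pin_tip [(array([0.582, 0.31 , 0.008]), 0.42, array([170., 194.]))
[... 1170 characters left out ...]
]), 0.81, array([349., 181.]))]
side carousel_top [(array([ 0.439, -0.326,  0.08 ]), 0.97, array([351., 175.])), (array([ 0.472, -0.503,  0.085]), 0.63, array([366., 138.]))]
side lock_pin [(array([0.489, 0.314, 0.002]), 0.73, array([198., 355.]))]
side pin_tip [(array([0.577, 0.311, 0.013]), 0.73, array([170., 331.]))]
side pin_mid [(array([0.534, 0.314, 0.013]), 0.67, array([183., 342.]))]
side wash_bottle [(array([0.498, 0.116, 0.001]), 0.71, array([247., 289.]))]
side dish_stack [(array([ 0.542, -0.154,  0.003]), 0.61, array([289., 215.]))]
side tube_rack [(array([ 0.79 , -0.043, -0.   ]), 0.79, array([200., 205.]))]
side beaker [(array([0.688, 0.273, 0.002]), 0.76, array([149., 299.]))]
```

View pics/top0.png

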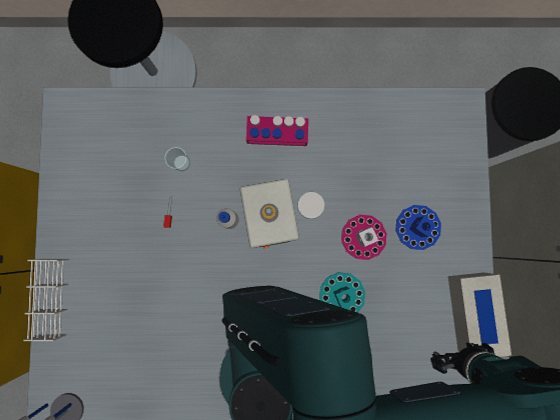

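View pics/side0.png

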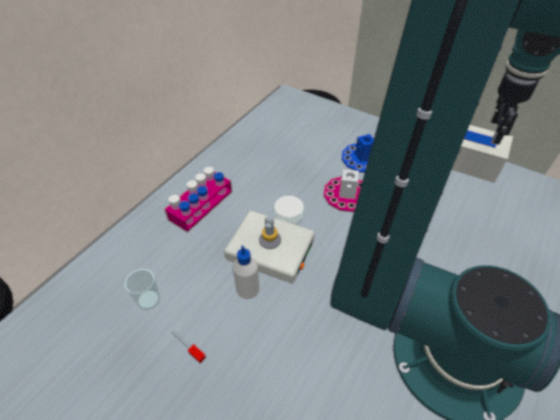

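The top view has three carousel candidates: magenta with an aluminium sleeve at (364,237), blue at (418,227) and turquoise at (343,294). The magenta one fits the description. The pin is at (168,215), the wash bottle at (227,217) on the drive's left and the dishes at (311,205) on its right, so the pin comes in from the right (−y). I'll take the wrist camera over for a closer look.

```bash
python3 -m handwheel '[[0,0,0,30,-8,0,0],[0,0,0,60,-16,0,0],[0,0,0,90,-24,0,0],[0,0,0,120,-32,0,0],[0,0,0,150,-40,0,0],[0,0,0,180,-48,0,0],[0,0,0,210,-56,0,0],[0,0,0,240,-64,0,0],[0,0,0,240,-64,0,0],[0,0,0,240,-64,0,0]]' 40
python3 - <<'E'
from h import *
np.set_printoptions(precision=4,suppress=True)
o=get_obs();f=imaging.grab_frame("wrist");print(f["T_tool_cam"],f["fx"],o["tcp_pos"],o["finger_gap"]); save(f,"w1")
for p in [(.443,-.328,.08),(.443,-.328,0),(.516,-.016,.139)]: print(proj(f,p,o))
E
```

```text
t: 2.23
tcp_pos: [0.3525, -0.3821, 0.4046]
tcp_rot: [-0.0, 0.991, 0.132, -0.0]
wrist_force: [-0.3, 0.4, -0.5]
finger_gap: 0.0855
grip_force: 0.0
[[-0.0003 -0.9645 -0.2641  0.0673]
 [ 1.     -0.0002 -0.0002  0.0005]
 [ 0.0002 -0.2641  0.9645  0.0305]
 [ 0.      0.      0.      1.    ]] 359.07225099541745 [ 0.3525 -0.3821  0.4046] 0.08551211838335915
[238.1968  62.1721]
[246.5146  72.3577]
[-352.6195 -282.2755]
```

View pics/w1.png

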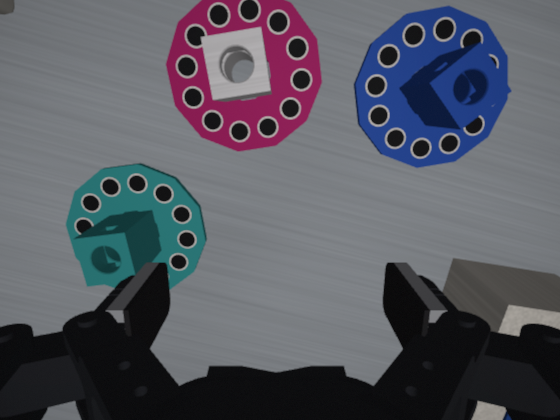

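The magenta carousel with the light sleeve is at about (237,63), blue is at (430,88) and turquoise at (135,230). I'll check the choice, the sleeve's turn and the hole side in a close crop.

```bash
python3 - <<'E'
from h import *
im=cv2.imread("pics/w1.png")
cv2.imwrite("pics/w1c.png",cv2.resize(im[0:160,160:330],None,fx=3.7,fy=3.7,interpolation=cv2.INTER_CUBIC))
E
```

```text
(no output)
```

View pics/w1c.png

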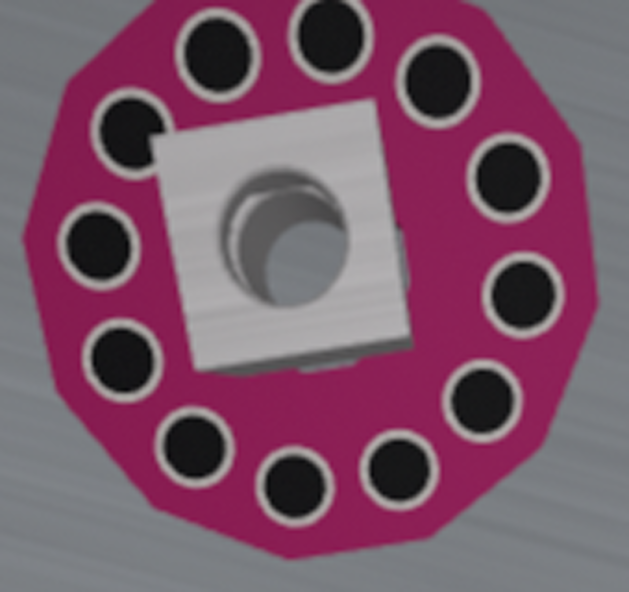

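```bash
python3 - <<'E'
from h import *
f=imaging.grab_frame("side");g=imaging.grab_frame("top")
a=f["pixels"][150:220,315:385,::-1];b=f["pixels"][205:285,220:320,::-1];c=g["pixels"][170:255,230:305,::-1]
rs=lambda m,w:cv2.resize(m,(w,int(w*m.shape[0]/m.shape[1])),interpolation=cv2.INTER_CUBIC)
A=[rs(m,h) for m,h in((a,300),(b,300),(c,200))]
H=max(x.shape[0] for x in A)
cv2.imwrite("pics/m1.png",np.hstack([cv2.copyMakeBorder(x,0,H-x.shape[0],0,0,cv2.BORDER_CONSTANT) for x in A]))
E
```

```text
(no output)
```

View pics/m1.png

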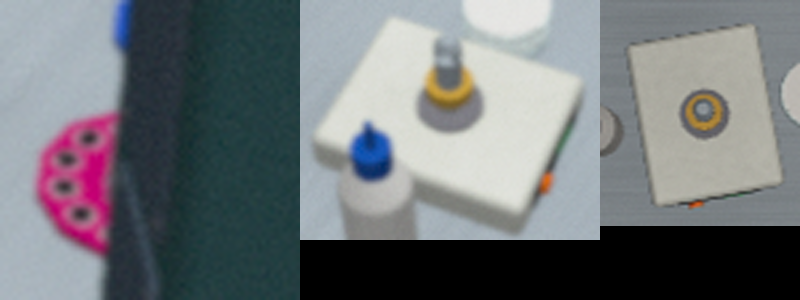

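The arm now hides the sleeve in the side view. The drive's top corners in the top view are about (240.5,187), (288,179.4), (298.3,238.6) and (250.6,247). I'll compute both yaws and crop the earlier side picture for the hole face.

```bash
python3 - <<'E'
from h import *
np.set_printoptions(precision=4,suppress=True)
im=cv2.imread("pics/side0.png")
cv2.imwrite("pics/s0c.png",cv2.resize(im[155:215,318:388],None,fx=7,fy=7,interpolation=cv2.INTER_CUBIC))
o=get_obs();w=imaging.grab_frame("wrist")
P=np.array([onplane(w,c,.08,o)[:2] for c in [(201.9,37.3),(261.4,26.8),(271.1,93.5),(213.2,100)]])
print(P,P.mean(0),[np.linalg.norm(P[i]-P[i-1]) for i in range(4)],[np.degrees(np.arctan2(*(P[i]-P[i-1])[::-1])) for i in range(4)])
g=imaging.grab_frame("top")
P=np.array([onplane(g,c,.05)[:2] for c in [(240.5,186.9),(288.1,179.4),(298.3,238.6),(250.6,246.9)]])
print(P,P.mean(0),[np.linalg.norm(P[i]-P[i-1]) for i in range(4)],[np.degrees(np.arctan2(*(P[i]-P[i-1])[::-1])) for i in range(4)])
for t in ["carousel","carousel_top","carousel_hole"]:
    print(t,[(np.round(d["xyz"],4),round(d["p"],2)) for d in imaging.mark_of(w,t)])
E
```

```text
[[ 0.4515 -0.299 ]
 [ 0.4701 -0.3405]
 [ 0.426  -0.3596]
 [ 0.4095 -0.3169]] [ 0.4393 -0.329 ] [np.float64(0.045653234608902284), np.float64(0.04539824897940158), np.float64(0.048049537993583046), np.float64(0.045747193402300254)] [np.float64(23.068057588444525), np.float64(-65.88034788757552), np.float64(-156.53853625990962), np.float64(111.11137574102277)]
[[ 0.5994  0.0737]
 [ 0.6235 -0.0786]
 [ 0.4344 -0.1103]
 [ 0.4085  0.0405]] [ 0.5164 -0.0187] [np.float64(0.1937751829146334), np.float64(0.15415326589501482), np.float64(0.1917431391278525), np.float64(0.15294818427248658)] [np.float64(9.879217316299705), np.float64(-81.01204982546975), np.float64(-170.47543687011566), np.float64(99.74356207162927)]
carousel [(array([ 0.2545, -0.2575,  0.003 ]), 0.95), (array([ 0.4742, -0.5027, -0.0004]), 0.85), (array([ 0.4446, -0.3276, -0.0058]), 0.76)]
carousel_top [(array([ 0.4386, -0.3249,  0.0799]), 0.76), (array([ 0.4757, -0.5069,  0.0821]), 0.61), (array([ 0.2551, -0.2517,  0.0794]), 0.6)]
carousel_hole [(array([ 0.2529, -0.253 ,  0.0603]), 0.66), (array([ 0.4477, -0.3283,  0.0557]), 0.57), (array([ 0.4731, -0.5068,  0.0614]), 0.56)]
```

View pics/s0c.png

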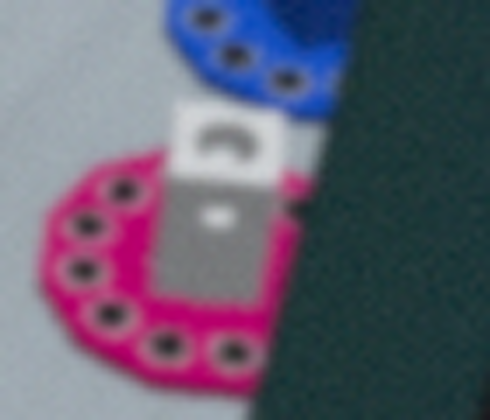

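The side crop shows a light square spot high on one sleeve face, likely the hole. I'll confirm it from lower down, looking at the opposite face.

```bash
python3 -m handwheel '[[0,0,0,5,15,18,0],[0,0,0,10,30,36,0],[0,0,0,15,45,54,0],[0,0,0,20,60,72,0],[0,0,0,25,72,90,0],[0,0,0,31,80,105,0],[0,0,0,31,80,105,0],[0,0,0,31,80,105,0],[0,0,0,31,80,105,0],[0,0,0,31,80,105,0]]'
python3 - <<'E'
from h import *
np.set_printoptions(precision=4,suppress=True)
o=get_obs();f=imaging.grab_frame("wrist"); save(f,"w2")
f2=imaging.grab_frame("side");Rm,t=cam(f2);print("side cam at",-Rm.T@t)
print(proj(f,(.4393,-.329,.08),o))
E
```

```text
t: 3.47
tcp_pos: [0.4019, -0.4519, 0.3009]
tcp_rot: [0.001, 0.991, 0.131, 0.0]
wrist_force: [-0.2, -1.0, 0.6]
finger_gap: 0.085
grip_force: 0.0
side cam at [0.1258 0.5224 0.9119]
[ 61.1721 107.4884]
```

View pics/w2.png

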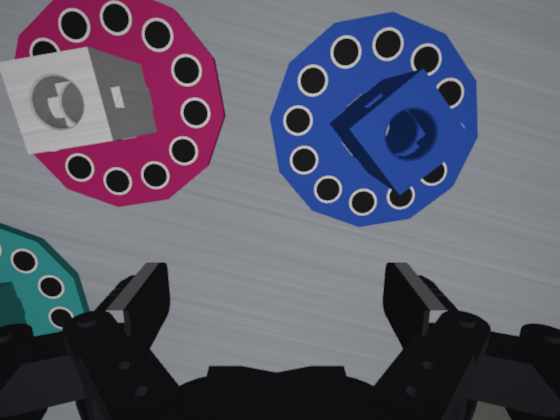

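```bash
python3 - <<'E'
from h import *
np.set_printoptions(precision=4,suppress=True)
o=get_obs();w=imaging.grab_frame("wrist")
im=cv2.cvtColor(w["pixels"],cv2.COLOR_RGB2GRAY)
C=np.array([(0.5,60),(86,47),(110,143),(30,153)],np.float32).reshape(-1,1,2)
cv2.cornerSubPix(im,C[1:],(4,4),(-1,-1),(3,30,.01)); C=C.reshape(-1,2);print(C)
P=np.array([onplane(w,c,.08,o)[:2] for c in C])
print(P.mean(0),[np.linalg.norm(P[i]-P[i-1]) for i in range(4)],[np.degrees(np.arctan2(*(P[i]-P[i-1])[::-1])) for i in range(4)])
print((P[1]+P[3])/2,tcpR(o)[:,:2].T@0 if 0 else tcpR(o)[:,0],o["tcp_pos"])
for t in ["carousel_top","carousel_hole"]:
    print(t,[(np.round(d["xyz"],4),round(d["p"],2)) for d in imaging.mark_of(w,t)])
E
```

```text
[[  0.5     60.    ]
 [ 86.3859  46.2943]
 [112.2716 140.7297]
 [ 33.1259 153.5966]]
[ 0.4419 -0.3274] [np.float64(0.04671697864591098), np.float64(0.04370711155162925), np.float64(0.04617113383628807), np.float64(0.04306701456719253)] [np.float64(24.760861953709068), np.float64(-66.73125086899796), np.float64(-156.0200763854521), np.float64(113.97860920204783)]
[ 0.4418 -0.3276] [0.9657 0.2597 0.0005] [ 0.402  -0.4519  0.3008]
carousel_top [(array([ 0.4376, -0.3251,  0.0789]), 0.72), (array([ 0.4778, -0.5058,  0.0836]), 0.63)]
carousel_hole [(array([ 0.449 , -0.3284,  0.0587]), 0.82), (array([ 0.474 , -0.5114,  0.0594]), 0.77)]
```

```bash
python3 -m handwheel '[[0,0,-2,14,-22,0,0],[0,0,-4,28,-44,0,0],[0,0,-6,42,-66,0,0],[0,0,-8.4,56,-88,0,0],[0,0,-8.4,70.4,-110,0,0],[0,0,-8.4,70.4,-110,0,0],[0,0,-8.4,70.4,-110,0,0],[0,0,-8.4,70.4,-110,0,0],[0,0,-8.4,70.4,-110,0,0],[0,0,-8.4,70.4,-110,0,0]]'
python3 - <<'E'
from h import *
o=get_obs();w=imaging.grab_frame("wrist");save(w,"w3")
print(o["tcp_pos"],tcpR(o)[:,0],tcpR(o)[:,2],proj(w,(.4415,-.3275,.08),o))
E
```

```text
t: 4.55
tcp_pos: [0.4414, -0.3283, 0.2996]
tcp_rot: [0.0, 0.979, 0.203, -0.0]
wrist_force: [-0.4, 0.6, -0.1]
finger_gap: 0.0852
grip_force: 0.0
[ 0.44140959 -0.3283187   0.29963076] [ 9.17798474e-01  3.97046547e-01 -2.78726871e-05] [ 1.45470721e-05 -1.03826536e-04 -9.99999995e-01] [273.75027485 232.94450685]
```

View pics/w3.png

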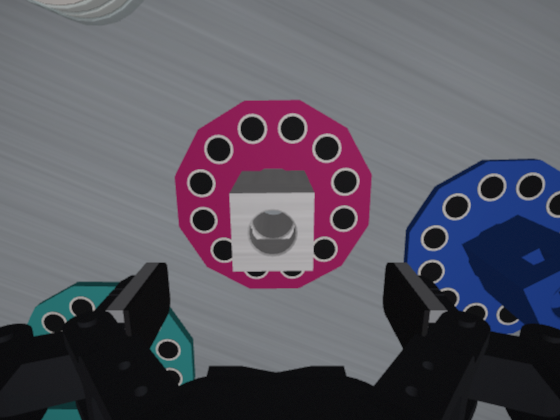

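```bash
python3 -m handwheel '[[0,0,0,0,0,22,0],[0,0,0,0,0,44,0],[0,0,0,0,0,66,0],[0,0,0,0,0,83,0],[0,0,0,0,0,83,0],[0,0,0,0,0,83,0.3],[0,0,0,0,0,83,0.6],[0,0,0,0,0,83,1],[0,0,0,0,0,83,1],[0,0,0,0,0,83,1]]' 90
python3 -m handwheel '[[0,0,0,0,0,0,1],[0,0,0,0,0,0,1],[0,0,0,0,0,0,1],[0,0,0,0,0,0,1],[0,0,0,0,0,-10,1],[0,0,0,0,0,-25,1],[0,0,0,0,0,-50,1],[0,0,0,0,0,-75,1],[0,0,0,0,0,-100,1],[0,0,0,0,0,-100,1]]'
```

```text
t: 5.43
tcp_pos: [0.4418, -0.3277, 0.2181]
tcp_rot: [0.001, 0.979, 0.203, 0.001]
wrist_force: [-2.2, 1.6, 8.7]
finger_gap: 0.0449
grip_force: 92.7
t: 6.27
tcp_pos: [0.4422, -0.328, 0.3219]
tcp_rot: [0.003, 0.979, 0.203, 0.002]
wrist_force: [0.0, -0.3, -3.2]
finger_gap: 0.045
grip_force: 93.4
```

The carousel is gripped and lifted. Next I'll hover short of the spindle so the wrist camera can see the spindle past the disc.

```bash
python3 -m handwheel '[[0,0,0,0,-5,-30,1],[0,0,2,5,-30,-60,1],[0,0,4,15,-60,-90,1],[0,0,6,25,-95,-120,1],[0,0,8,40,-135,-150,1],[0,0,10,50,-175,-158,1],[0,0,12,60,-215,-158,1],[0,0,13.8,70,-250,-158,1],[0,0,13.8,80,-283,-158,1],[0,0,13.8,80,-283,-158,1]]'
python3 -m handwheel '[[0,0,0,0,0,0,1],[0,0,0,0,0,0,1],[0,0,0,0,0,0,1],[0,0,0,0,0,0,1],[0,0,0,0,0,0,1],[0,0,0,0,0,0,1],[0,0,0,0,0,0,1],[0,0,0,0,0,0,1],[0,0,0,0,0,0,1],[0,0,0,0,0,0,1]]' | head -3
python3 - <<'E'
from h import *
np.set_printoptions(precision=4,suppress=True)
o=get_obs();w=imaging.grab_frame("wrist");save(w,"w4")
print(o["tcp_pos"],tcpR(o),proj(w,(.5165,-.0175,.139),o))
for t in ["spindle_tip","spindle_hole","carousel_top","carousel_hole","drive"]:
    print(t,[(np.round(d["xyz"],4),round(d["p"],2)) for d in imaging.mark_of(w,t)])
E
```

```text
t: 7.1
tcp_pos: [0.4004, -0.0311, 0.4753]
tcp_rot: [-0.001, 0.996, 0.086, 0.0]
wrist_force: [0.2, -2.1, -3.0]
finger_gap: 0.0446
grip_force: 95.1
t: 7.93
tcp_pos: [0.4024, -0.0361, 0.4747]
tcp_rot: [-0.0, 0.996, 0.084, -0.0]
[ 0.4024 -0.0361  0.4747] [[ 0.9858  0.1677 -0.    ]
 [ 0.1677 -0.9858  0.    ]
 [-0.     -0.     -1.    ]] [276.475   44.8051]
spindle_tip [(array([ 0.5135, -0.0146,  0.1394]), 0.88)]
spindle_hole [(array([ 0.515 , -0.0156,  0.1254]), 0.7)]
carousel_top [(array([ 0.399 , -0.0362,  0.3333]), 0.77)]
carousel_hole [(array([ 0.41  , -0.0366,  0.3142]), 0.94), (array([ 0.2559, -0.2517,  0.0637]), 0.79)]
drive [(array([ 0.5169, -0.0153, -0.0027]), 0.76)]
```

View pics/w4.png

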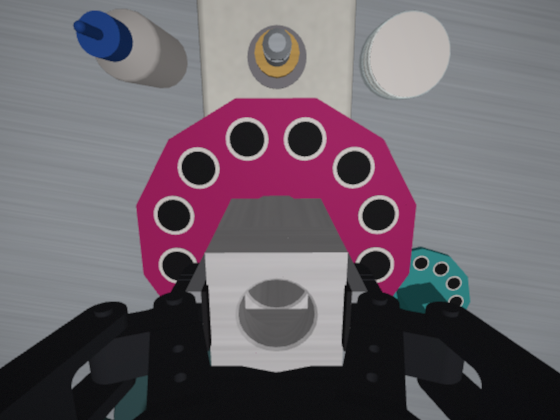

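The spindle tip is at about (277,44), close to the prediction of (276.5,45). The bore rim is centred near (277,314), and the housing sides run almost vertical at columns 201 and 353. Next I'll refine these numerically.

```bash
python3 - <<'E'
from h import *
np.set_printoptions(precision=4,suppress=True)
o=get_obs();w=imaging.grab_frame("wrist");px=w["pixels"];g=cv2.cvtColor(px,cv2.COLOR_RGB2GRAY).astype(float)
def edge(rows,c0,c1,sgn,pl):
    pts=[]
    for v in rows:
        d=np.diff(cv2.GaussianBlur(g[v:v+1],(5,1),0)[0])*sgn
        u=c0+np.argmax(d[c0:c1]); pts.append(onplane(w,(u+.5,v),pl,o)[:2])
    P=np.array(pts,np.float32);vx,vy,x,y=cv2.fitLine(P,cv2.DIST_HUBER,0,.001,.001).ravel()
    return np.degrees(np.arctan(vy/vx)),x,y,vx,vy
L=edge(range(2,110,2),188,215,1,.05);Rr=edge(range(2,100,2),342,362,-1,.05);print("housing yaw L,R",L,Rr)
n=np.array([-L[4],L[3]]);
print("width",n@(np.array(L[1:3])-np.array(Rr[1:3])),"lateral centre vs tcp",n@((np.array(L[1:3])+np.array(Rr[1:3]))/2-np.array(o["tcp_pos"][:2])))
# spindle top: bright disc
c=px[15:90,240:315];print("tip rows gray"); 
for v in range(22,64,3): print(v,g[v,258:298:2].astype(int))
print("bore"); 
for v in (300,310,320): print(v,g[v,225:335:4].astype(int))
print(g[270:365:3,277].astype(int))
zt=o["tcp_pos"][2]-.217+.08
for uv in [(277,314)]: print(tcpR(o).T@(onplane(w,uv,zt,o)-o["tcp_pos"]))
E
```

```text
housing yaw L,R (np.float32(10.110505), np.float32(0.5148911), np.float32(0.059508994), np.float32(0.984471), np.float32(0.17554724)) (np.float32(10.103731), np.float32(0.5380537), np.float32(-0.09218675), np.float32(0.98449177), np.float32(0.17543085))
width 0.15340619 lateral centre vs tcp -0.0023994317519162693
tip rows gray
22 [172 170 170 170 170 170 170 169 170 170 169 169 169 170 172 172 171 171
 172 172]
25 [170 170 170 170 168 169 150 140 130 122 131 135 143 161 170 171 170 171
 171 172]
28 [169 170 163 132 104 105 105 104 102 100 102 104 105 105 106 110 142 171
 171 172]
31 [164 114 104 104 123 116  95  97  99 101 103 105 108 108 126 114 106 106
 132 172]
34 [105 105 121 129  96  93  96 127 145 150 150 144 121 111 109 119 134 115
 106 106]
37 [105 132 138  96  90  96 142 148 148 148 148 147 147 133 111 110 124 138
 123 106]
40 [131 139 131  91  92 113 146 147 146 146 146 147 147 146 117 115 116 142
 142 123]
43 [138 138 115  91  93 127 151 151 151 152 152 151 151 152 126 116 114 134
 139 139]
46 [140 140 126  93  94 105 149 149 150 150 150 149 150 146 116 117 114 139
 140 1
[... 249 characters left out ...]
35
 134 134]
58 [138 138 137 131  74 124 117  93 101 104 106 110  96 126 119  97 138 139
 138 138]
61 [138 138 138 138 122  63  68 111 131 140 140 127 109  76  87 136 140 140
 140 140]
bore
300 [182 182 182 182 135 157 179 157 101  90  89  89  89  87  88  88  89  88
 126 158 187  85 143 182 183 183 183 182]
310 [174 175 174 159 101  98  88  88  88  88  89  88  88  88  88  88  88  87
  88  88  88  83  89 161 177 177 177 176]
320 [175 175 175 161  99  96  95  92  91  89  88  89  88  89  89  89  89  89
  87  86  84  86 106 167 182 181 182 182]
[180 179 180 127  86  86  86  86  86  86  87  87  87 103  89  87  88  89
  87  88  88  88  86  88  85  87 146 164 171 175 173 175]
[0.001  0.0008 0.137 ]
```

```bash
python3 - <<'E'
from h import *
np.set_printoptions(precision=4,suppress=True)
o=get_obs();w=imaging.grab_frame("wrist")
p=onplane(w,(276.9,42.4),.139,o);zt=o["tcp_pos"][2]-.217+.08
b=onplane(w,(277.5,313.6),zt,o)
print(o["tcp_pos"],p,b,tcpR(o).T@(p-b))
E
```

```text
[ 0.4024 -0.036   0.4747] [ 0.5183 -0.0174  0.139 ] [ 0.4037 -0.0368  0.3377] [0.1162 0.0002 0.1987]
```

```bash
python3 -m handwheel '[[0,0,-0.4,20,0,10,1],[0,0,-0.4,45,0,20,1],[0,0,-0.4,70,0,35,1],[0,0,-0.4,95,0,50,1],[0,0,-0.4,115.7,0.2,70,1],[0,0,-0.4,115.7,0.2,90,1],[0,0,-0.4,115.7,0.2,105,1],[0,0,-0.4,115.7,0.2,105,1],[0,0,-0.4,115.7,0.2,105,1],[0,0,-0.4,115.7,0.2,105,1]]'
python3 - <<'E'
from h import *
np.set_printoptions(precision=4,suppress=True)
o=get_obs();print(o["tcp_pos"],tcpR(o)[:,0],o["wrist_force"],o["moment"])
w=imaging.grab_frame("wrist");s=imaging.grab_frame("side")
# can spindle be seen through the bore?
g=cv2.cvtColor(w["pixels"],cv2.COLOR_RGB2GRAY)
for t in ["carousel_top","carousel_hole","carousel","spindle_tip","drive"]:
    print(t,[(np.round(d["xyz"],4),round(d["p"],2)) for d in imaging.mark_of(s,t)])
a=cv2.resize(s["pixels"][150:300,200:340,::-1],None,fx=3,fy=3,interpolation=cv2.INTER_CUBIC)
b=cv2.resize(w["pixels"][260:370,210:345,::-1],None,fx=2.6,fy=2.6,interpolation=cv2.INTER_CUBIC)
b=cv2.copyMakeBorder(b,0,a.shape[0]-b.shape[0],0,0,cv2.BORDER_CONSTANT)
cv2.imwrite("pics/m2.png",np.hstack([a,b]))
E
```

```text
t: 9.17
tcp_pos: [0.5166, -0.0169, 0.3708]
tcp_rot: [0.0, 0.996, 0.088, 0.001]
wrist_force: [0.0, 0.2, -3.5]
finger_gap: 0.045
grip_force: 94.9
[ 0.5166 -0.0169  0.3708] [0.9847 0.1745 0.0012] [ 0.0329  0.2279 -3.5004] [ 0.0068 -0.0497  0.0281]
carousel_top [(array([ 0.5131, -0.0208,  0.234 ]), 0.95)]
carousel_hole []
carousel [(array([ 0.5167, -0.0134,  0.1552]), 0.96)]
spindle_tip []
drive [(array([ 0.5168, -0.0158, -0.0018]), 0.7)]
```

```bash
python3 -m handwheel '[[0,0,0,0,0,4,1],[0,0,0,0,0,8,1],[0,0,0,0,0,12,1],[0,0,0,0,0,16,1],[0,0,0,0,0,20,1],[0,0,0,0,0,24,1],[0,0,0,0,0,28,1],[0,0,0,0,0,28,1],[0,0,0,0,0,28,1],[0,0,0,0,0,28,1]]' 110
```

```text
t: 10.35
tcp_pos: [0.5166, -0.0169, 0.3417]
tcp_rot: [0.0, 0.996, 0.088, 0.0]
wrist_force: [2.0, -0.1, -5.0]
finger_gap: 0.0449
grip_force: 113.1
```

```bash
python3 -m handwheel '[[0,0,0,0.5,0,4,1],[0,0,0,0.5,0,8,1],[0,0,0,0.5,0,12,1],[0,0,0,0.5,0,16,1],[0,0,0,0.5,0,20,1],[0,0,0,0.5,0,24,1],[0,0,0,0.5,0,28,1],[0,0,0,0.5,0,32,1],[0,0,0,0.5,0,32,1],[0,0,0,0.5,0,32,1]]'
```

```text
t: 11.18
tcp_pos: [0.5171, -0.0168, 0.3094]
tcp_rot: [-0.0, 0.996, 0.088, -0.0]
wrist_force: [4.6, -1.2, -6.6]
finger_gap: 0.0448
grip_force: 113.0
```

```bash
python3 -m handwheel '[[0,0,0,1,0,3,1],[0,0,0,1,0,6,1],[0,0,0,1,0,9,1],[0,0,0,1,0,12,1],[0,0,0,1,0,15,1],[0,0,0,1,0,18,1],[0,0,0,1,0,21,1],[0,0,0,1,0,24,1],[0,0,0,1,0,24,1],[0,0,0,1,0,24,1]]'
```

```text
t: 12.02
tcp_pos: [0.5178, -0.0165, 0.2855]
tcp_rot: [-0.0, 0.996, 0.088, -0.0]
wrist_force: [0.4, -0.3, -4.2]
finger_gap: 0.0446
grip_force: 113.5
```

```bash
python3 -m handwheel '[[0,0,0,0,0,1,1],[0,0,0,0,0,2,1],[0,0,0,0,0,3,1],[0,0,0,0,0,4,1],[0,0,0,0,0,5,1],[0,0,0,0,0,5,1],[0,0,0,0,0,5,1],[0,0,0,0,0,5,1],[0,0,0,0,0,5,1],[0,0,0,0,0,5,1]]'
```

```text
t: 12.85
tcp_pos: [0.5178, -0.0164, 0.2829]
tcp_rot: [0.0, 0.996, 0.088, 0.001]
wrist_force: [-10.9, 2.4, 37.6]
finger_gap: 0.0446
grip_force: 118.2
```

```bash
python3 -m handwheel '[[0,0,0,0,0,1,1],[0,0,0,0,0,1,1],[0,0,0,0,0,-1.5,1],[0,0,0,0,0,-2,0.8],[0,0,0,0,0,-2,0.4],[0,0,0,0,0,-2,0],[0,0,0,0,0,-2,0],[0,0,0,0,0,-2,0],[0,0,0,0,0,-2,0],[0,0,0,0,0,-2,0]]' 60
python3 -m handwheel '[[0,0,0,0,0,-5,0],[0,0,0,0,0,-20,0],[0,0,0,0,0,-40,0],[0,0,0,0,0,-70,0],[0,0,0,0,0,-100,0],[0,0,0,-30,0,-125,0],[0,0,0,-60,0,-140,0],[0,0,0,-90,0,-150,0],[0,0,0,-90,0,-150,0],[0,0,0,-90,0,-150,0]]'
python3 - <<'E'
from h import *
np.set_printoptions(precision=4,suppress=True)
o=get_obs();fs=[imaging.grab_frame(n) for n in("wrist","side","top")];save(fs[0],"w5")
print(o["tcp_pos"],tcpR(o)[:,0])
for f in fs:
  for t in ["carousel_top","carousel_hole","carousel"]:
    print(t,[(np.round(d["xyz"],4),round(d["p"],2)) for d in imaging.mark_of(f,t) if abs(d["xyz"][1])<.1])
for p in [(.5165,-.017,.145),(.5165,-.017,.065)]: print(proj(fs[0],p,o))
for f in fs[1:]:
  for t in ["lock_pin","pin_tip","pin_mid"]:
    print(t,[(np.round(d["xyz"],4),round(d["p"],2)) for d in imaging.mark_of(f,t) if d["xyz"][1]>.2])
E
```

```text
t: 13.68
tcp_pos: [0.518, -0.0166, 0.2826]
tcp_rot: [0.0, 0.996, 0.088, -0.0]
wrist_force: [-0.2, 0.1, -0.0]
finger_gap: 0.0853
grip_force: 0.0
t: 14.52
tcp_pos: [0.4284, -0.0324, 0.4339]
tcp_rot: [0.0, 0.996, 0.087, 0.001]
wrist_force: [-0.2, -0.4, -0.8]
finger_gap: 0.0855
grip_force: 0.0
[ 0.4284 -0.0324  0.4339] [0.9848 0.1738 0.0021]
carousel_top [(array([ 0.5139, -0.0179,  0.1431]), 0.56)]
carousel_hole [(array([ 0.5228, -0.0159,  0.1217]), 0.72)]
carousel [(array([ 0.5223, -0.0198,  0.0557]), 0.75)]
carousel_top [(array([ 0.5162, -0.022 ,  0.1448]), 0.96)]
carousel_hole [(array([ 0.5169, -0.0157,  0.1239]), 0.84), (array([ 0.5181, -0.0177,  0.1448]), 0.16)]
carousel [(array([ 0.5194, -0.0189,  0.0707]), 0.61)]
carousel_top [(array([ 0.5197, -0.0169,  0.144 ]), 0.64)]
carousel_hole [(array([ 0.5196, -0.0148,  0.126 ]), 0.98)]
carousel [(array([ 0.5158, -0.0199,  0.067 ]), 0.55)]
[275.1491  75.8381]
[275.2974  83.928 ]
lock_pin [(array([ 0.4903,  0.313 , -0.0018]), 0.85)]
pin_tip [(array([0.5764, 0.3112, 0.0143]), 0.52)]
pin_mid [(array([0.5346, 0.3127, 0.0127]), 0.74)]
lock_pin [(array([ 0.4899,  0.3138, -0.0031]), 0.48)]
pin_tip [(array([0.5803, 0.3083, 0.0053]), 0.58)]
pin_mid [(array([0.4919, 0.3141, 0.002 ]), 0.63)]
```

```bash
python3 -m handwheel '[[0,0,-7,12,-33,0,0],[0,0,-14,24,-66,0,0],[0,0,-21,36,-99,0,0],[0,0,-28,48,-132,0,0],[0,0,-35,60,-165,0,0],[0,0,-42,72,-198,0,0],[0,0,-49,84,-231,0,0],[0,0,-56,96,-264,0,0],[0,0,-63,108,-297,0,0],[0,0,-70,121,-330,0,0]]'
python3 -m handwheel '[[0,0,-7,0,0,0,0],[0,0,-14,0,0,0,0],[0,0,-21,0,0,0,0],[0,0,-28,0,0,0,0],[0,0,-35,0,0,0,0],[0,0,-42,0,0,0,0],[0,0,-49,0,0,0,0],[0,0,-56,0,0,0,0],[0,0,-63,0,0,0,0],[0,0,-70,0,0,0,0]]'
python3 -m handwheel '[[0,0,-7,0,0,0,0],[0,0,-14,0,0,20,0],[0,0,-21,0,0,40,0],[0,0,-28,0,0,60,0],[0,0,-28,0,0,80,0],[0,0,-28,0,0,100,0],[0,0,-28,0,0,100,0],[0,0,-28,0,0,100,0],[0,0,-28,0,0,100,0],[0,0,-28,0,0,100,0]]'
cat > pin.py <<'E'
from h import *
np.set_printoptions(precision=4,suppress=True)
o=get_obs();w=imaging.grab_frame("wrist");save(w,"w6")
px=w["pixels"].astype(int);m=((px[...,0]>px[...,1]*2+30)&(px[...,0]>px[...,2]*2+30)).astype(np.uint8)
cs=cv2.findContours(m,0,2)[0];c=max(cs,key=cv2.contourArea);r_=cv2.minAreaRect(c);print(r_)
B=cv2.boxPoints(r_);P=np.array([onplane(w,b,.02,o)[:2] for b in B])
print(P,P.mean(0),[np.linalg.norm(P[i]-P[i-1]) for i in range(4)],[np.degrees(np.arctan2(*(P[i]-P[i-1])[::-1])) for i in range(4)])
print(o["tcp_pos"],tcpR(o)[:,:2].T,o["joints"])
for t in ["lock_pin","pin_tip","pin_mid"]:
    print(t,[(np.round(d["xyz"],4),round(d["p"],2)) for d in imaging.mark_of(w,t)])
q=P.mean(0)-o["tcp_pos"][:2];print("to go",tcpR(o)[:2,:2].T@q)
E
python3 pin.py
```

```text
t: 16.25
tcp_pos: [0.4906, 0.3157, 0.4327]
tcp_rot: [0.0, 0.764, 0.646, 0.0]
wrist_force: [1.2, -0.3, 0.1]
finger_gap: 0.0852
grip_force: 0.0
t: 17.08
tcp_pos: [0.4909, 0.3137, 0.4326]
tcp_rot: [-0.0, 0.255, 0.967, -0.0]
wrist_force: [0.4, -1.1, -0.2]
finger_gap: 0.0854
grip_force: 0.0
t: 17.92
tcp_pos: [0.4912, 0.3139, 0.334]
tcp_rot: [0.001, 0.017, 1.0, 0.0]
wrist_force: [0.6, -0.1, -0.6]
finger_gap: 0.0855
grip_force: 0.0
((277.7724304199219, 192.73106384277344), (23.4188289642334, 49.329017639160156), 4.763641834259033)
[[0.511  0.3033]
 [0.4703 0.3083]
 [0.4725 0.3268]
 [0.5133 0.3225]] [0.4918 0.3152] [np.float64(0.01935056052796824), np.float64(0.04101314958344968), np.float64(0.01863491348257806), np.float64(0.04108239925725673)] [np.float64(-96.97140006555236), np.float64(172.97047633183092), np.float64(83.22457553945891), np.float64(-6.031150620149374)]
[0.4912 0.3139 0.334 ] [[-0.9994  0.034  -0.0017]
 [ 0.034   0.9994  0.0008]] [ 0.4289  0.3895 -0.0519  1.1275 -0.      0.4629]
lock_pin [(array([ 0.4955,  0.3141, -0.0019]), 0.55)]
pin_tip [(array([0.5691, 0.31  , 0.0067]), 0.66)]
pin_mid [(array([0.5338, 0.3104, 0.0083]), 0.95)]
to go [-0.0005  0.0013]
```

```bash
python3 -m handwheel '[[0,0,1,0,1,20,0],[0,0,2,-0.5,1.3,45,0],[0,0,3.5,-0.5,1.3,70,0],[0,0,3.5,-0.5,1.3,95,0],[0,0,3.5,-0.5,1.3,100,0],[0,0,3.5,-0.5,1.3,100,0],[0,0,3.5,-0.5,1.3,100,0],[0,0,3.5,-0.5,1.3,100,0],[0,0,3.5,-0.5,1.3,100,0],[0,0,3.5,-0.5,1.3,100,0]]'
python3 pin.py
```

```text
t: 18.95
tcp_pos: [0.4917, 0.3152, 0.2338]
tcp_rot: [0.001, 0.047, 0.999, 0.0]
wrist_force: [0.2, -0.3, 0.8]
finger_gap: 0.0852
grip_force: 0.0
((277.0, 232.5), (73.0, 36.0), 90.0)
[[0.4691 0.3082]
 [0.4709 0.327 ]
 [0.5126 0.3236]
 [0.5107 0.3037]] [0.4908 0.3156] [np.float64(0.04179712264375168), np.float64(0.018905567629098823), np.float64(0.041805067954147346), np.float64(0.020027996310968223)] [np.float64(173.81651788610978), np.float64(84.52394751544755), np.float64(-4.644961667824674), np.float64(-95.49531510076675)]
[0.4917 0.3152 0.2338] [[-0.9955  0.0948 -0.0015]
 [ 0.0948  0.9955  0.0009]] [ 0.4306  0.4628 -0.2226  0.8837 -0.      0.5255]
lock_pin [(array([0.494 , 0.3129, 0.0008]), 0.68)]
pin_tip [(array([0.572 , 0.311 , 0.0095]), 0.78)]
pin_mid [(array([0.5333, 0.3128, 0.011 ]), 0.92)]
to go [0.0009 0.0004]
```

```bash
python3 -m handwheel '[[0,0,0,0.5,0,20,0],[0,0,0,0.5,0,40,0],[0,0,0,0.5,0,55,0],[0,0,0,0.5,0,55,0],[0,0,0,0.5,0,55,0.3],[0,0,0,0.5,0,55,0.6],[0,0,0,0.5,0,55,0.9],[0,0,0,0.5,0,55,1],[0,0,0,0.5,0,55,1],[0,0,0,0.5,0,55,1]]' 60
python3 -m handwheel '[[0,0,0,0,0,0,1],[0,0,0,0,0,0,1],[0,0,0,0,0,-10,1],[0,0,0,0,0,-40,1],[0,0,0,0,0,-80,1],[0,0,0,0,0,-120,1],[0,0,0,0,0,-160,1],[0,0,0,0,0,-200,1],[0,0,0,0,0,-240,1],[0,0,0,0,0,-240,1]]'
python3 - <<'E'
from h import *
np.set_printoptions(precision=4,suppress=True)
o=get_obs();w=imaging.grab_frame("wrist");s=imaging.grab_frame("side");save(w,"w7");save(s,"s7")
Rt=tcpR(o);print(o["tcp_pos"],Rt[:,0])
for f in (w,s):
  for t in ["lock_pin","pin_tip","pin_mid"]:
    print(t,[(np.round(d["xyz"],4),Rt.T@(np.array(d["xyz"])-o["tcp_pos"]),round(d["p"],2)) for d in imaging.mark_of(f,t)[:1]])
E
```

```text
t: 19.98
tcp_pos: [0.491, 0.3152, 0.1785]
tcp_rot: [0.0, 0.047, 0.999, 0.0]
wrist_force: [-0.5, -0.3, 1.5]
finger_gap: 0.0186
grip_force: 58.6
t: 20.82
tcp_pos: [0.4909, 0.3152, 0.426]
tcp_rot: [0.005, 0.047, 0.999, 0.002]
wrist_force: [1.0, 0.9, -0.8]
finger_gap: 0.0183
grip_force: 58.8
[0.4909 0.3152 0.426 ] [-0.9955  0.0947 -0.0088]
lock_pin [(array([0.4929, 0.3155, 0.2476]), array([-0.0004, -0.0004,  0.1784]), 0.56)]
pin_tip []
pin_mid [(array([0.5367, 0.3102, 0.259 ]), array([-0.0446, -0.0015,  0.1674]), 0.67)]
lock_pin [(array([0.4907, 0.3136, 0.2464]), array([ 0.0016, -0.0025,  0.1795]), 0.73)]
pin_tip [(array([ 0.5182, -0.014 ,  0.0727]), array([-0.0552, -0.3269,  0.3521]), 0.69)]
pin_mid [(array([0.5374, 0.3119, 0.2553]), array([-0.0451,  0.0003,  0.1711]), 0.5)]
```

```bash
python3 -m handwheel '[[0,0,-6,-9,-40,0,1],[0,0,-12,-18,-80,0,1],[0,0,-18,-27,-120,0,1],[0,0,-24,-36,-160,0,1],[0,0,-30,-45,-200,0,1],[0,0,-36,-54,-240,0,1],[0,0,-42,-63,-280,0,1],[0,0,-48,-72,-320,0,1],[0,0,-54,-80,-350,0,1],[0,0,-60,-92,-380,0,1]]' 
cat > go.py <<'E'
import sys
from h import *
x,y,z,yaw=map(float,sys.argv[1:])
o=get_obs();Rt=tcpR(o);d=Rt.T@(np.array([x,y,z])-o["tcp_pos"])*1000
cy=np.degrees(np.arctan2(Rt[1,0],Rt[0,0]));print("mm",d.round(1),"tool z deg",round((cy-yaw+180)%360-180,2),o["joints"])
E
python3 go.py .5402 -.1403 .40 -79.9
```

```text
t: 22.05
tcp_pos: [0.5459, -0.074, 0.4173]
tcp_rot: [-0.0, -0.46, 0.888, 0.0]
wrist_force: [1.3, 0.4, 0.3]
finger_gap: 0.0185
grip_force: 58.9
mm [ 57.5 -33.6  17.3] tool z deg -45.3 [-2.82632023e-01  3.05189667e-01  4.67066070e-02  1.31328609e+00
 -2.49279589e-05 -1.23907097e+00]
```

```bash
python3 -m handwheel '[[0,0,-6,8,-5,0,1],[0,0,-12,16,-10,0,1],[0,0,-18,24,-15,0,1],[0,0,-24,32,-20,0,1],[0,0,-30,40,-25,0,1],[0,0,-36,50,-30,5,1],[0,0,-42,57.5,-33.6,10,1],[0,0,-45.3,57.5,-33.6,17,1],[0,0,-45.3,57.5,-33.6,17,1],[0,0,-45.3,57.5,-33.6,17,1]]' 
python3 go.py .5402 -.1403 .2935 -79.9
```

```text
t: 22.88
tcp_pos: [0.5403, -0.1382, 0.4002]
tcp_rot: [0.0, 0.765, -0.645, -0.001]
wrist_force: [-0.8, -0.3, -0.8]
finger_gap: 0.0185
grip_force: 58.9
mm [  2.1   0.4 106.7] tool z deg -0.37 [-3.96561123e-01  3.21589150e-01  2.45859341e-02  1.27523471e+00
  6.08904426e-05 -2.13711552e+00]
```

```bash
python3 -m handwheel '[[0,0,-0.4,2,0.4,15,1],[0,0,-0.4,2,0.4,35,1],[0,0,-0.4,2,0.4,55,1],[0,0,-0.4,2,0.4,75,1],[0,0,-0.4,2,0.4,95,1],[0,0,-0.4,2,0.4,106.7,1],[0,0,-0.4,2,0.4,106.7,1],[0,0,-0.4,2,0.4,106.7,1],[0,0,-0.4,2,0.4,106.7,1],[0,0,-0.4,2,0.4,106.7,1]]' 
python3 - <<'E'
from h import *
np.set_printoptions(precision=4,suppress=True)
o=get_obs();w=imaging.grab_frame("wrist");s=imaging.grab_frame("side");t_=imaging.grab_frame("top");Rt=tcpR(o)
print(o["tcp_pos"],Rt[:,0])
for n,f in (("w",w),("s",s),("t",t_)):
  for t in ["carousel_top","carousel_hole","pin_tip","pin_mid","lock_pin"]:
    print(n,t,[(np.round(d["xyz"],4),round(d["p"],2)) for d in imaging.mark_of(f,t)[:2]])
c=lambda f,x0,y0,x1,y1,k:cv2.resize(f["pixels"][y0:y1,x0:x1,::-1],None,fx=k,fy=k,interpolation=cv2.INTER_CUBIC)
a=w["pixels"][...,::-1][:420];a=cv2.resize(a,(480,360));b=c(s,225,170,325,270,3.0);b=cv2.copyMakeBorder(b,0,60,0,0,cv2.BORDER_CONSTANT)
cv2.imwrite("pics/m3.png",np.hstack([a,b]))
save(w,"w8")
print(proj(w,(.5183,-.0172,.145),o))
E
```

```text
t: 23.72
tcp_pos: [0.5408, -0.1403, 0.2951]
tcp_rot: [-0.0, 0.767, -0.641, 0.001]
wrist_force: [0.1, 0.1, 0.5]
finger_gap: 0.0182
grip_force: 59.0
[ 0.5408 -0.1403  0.2951] [ 0.1776 -0.9841  0.0009]
w carousel_top []
w carousel_hole []
w pin_tip []
w pin_mid [(array([ 0.5302, -0.0991,  0.1279]), 0.71)]
w lock_pin [(array([ 0.5413, -0.1388,  0.1132]), 0.71)]
s carousel_top [(array([ 0.5168, -0.0195,  0.1443]), 0.73)]
s carousel_hole [(array([ 0.5186, -0.0132,  0.1207]), 0.75)]
s pin_tip [(array([ 0.5382, -0.1405,  0.1144]), 0.67), (array([ 0.5278, -0.0517,  0.128 ]), 0.65)]
s pin_mid [(array([ 0.5298, -0.0957,  0.1303]), 0.68)]
s lock_pin [(array([ 0.5391, -0.1407,  0.1151]), 0.48)]
t carousel_top [(array([ 0.5194, -0.0157,  0.1439]), 0.83), (array([ 0.4722, -0.5095,  0.085 ]), 0.8)]
t carousel_hole [(array([ 0.4679, -0.5081,  0.0642]), 0.85), (array([ 0.5185, -0.0157,  0.1258]), 0.84)]
t pin_tip []
t pin_mid []
t lock_pin []
[277.9893 539.6915]
```

View pics/m3.png

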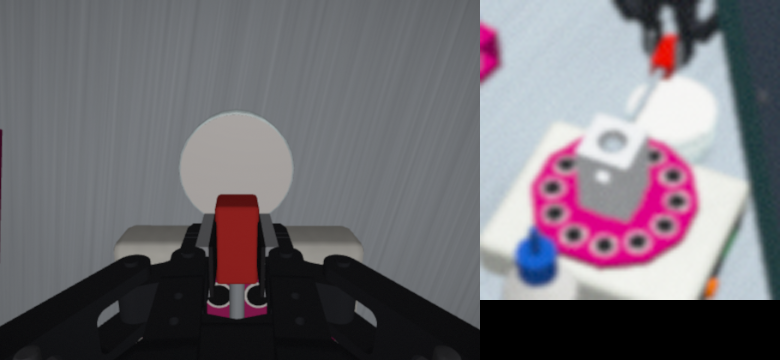

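The side view shows the carousel seated with light visible through its hole, and the pin is lined up. Now I'll insert it.

```bash
python3 -m handwheel '[[0,0,0,0,0,1.5,1],[0,0,0,-5,0,1.5,1],[0,0,0,-10,0,1.5,1],[0,0,0,-14,0,1.5,1],[0,0,0,-18,0,1.5,1],[0,0,0,-22,0,1.5,1],[0,0,0,-26,0,1.5,1],[0,0,0,-30,0,1.5,1],[0,0,0,-30,0,1.5,1],[0,0,0,-30,0,1.5,1]]' 
python3 go.py .5261 -.0593 .2935 -79.9
```

```text
t: 25.45
tcp_pos: [0.535, -0.1106, 0.2925]
tcp_rot: [0.0, 0.768, -0.641, 0.0]
wrist_force: [0.1, 0.2, -1.6]
finger_gap: 0.0185
grip_force: 59.0
mm [-52.   -0.3  -1. ] tool z deg 0.18 [-3.52915934e-01  3.57299725e-01 -2.23496725e-01  9.89961515e-01
 -4.77554336e-05 -2.10311475e+00]
```

Tip is 12 mm past the sleeve face and free of force. Continuing.

```bash
python3 -m handwheel '[[0,0,0,-4,0,-0.7,1],[0,0,0,-8,0,-0.7,1],[0,0,0,-12,0,-0.7,1],[0,0,0,-16,0,-0.7,1],[0,0,0,-20,0,-0.7,1],[0,0,0,-24,0,-0.7,1],[0,0,0,-28,0,-0.7,1],[0,0,0,-32,0,-0.7,1],[0,0,0,-32,0,-0.7,1],[0,0,0,-32,0,-0.7,1]]' 
python3 go.py .5261 -.0593 .2935 -79.9
```

```text
t: 26.28
tcp_pos: [0.5294, -0.0791, 0.2932]
tcp_rot: [-0.0, 0.768, -0.641, 0.0]
wrist_force: [-0.0, 0.4, -0.4]
finger_gap: 0.0189
grip_force: 59.0
mm [-20.   -0.3  -0.3] tool z deg 0.18 [-3.00549374e-01  3.39227262e-01 -2.50088435e-01  9.81354393e-01
 -2.31335273e-05 -2.05076921e+00]
```

```bash
python3 -m handwheel '[[0,0,0,-4,0,0,1],[0,0,0,-8,0,0,1],[0,0,0,-12,0,0,1],[0,0,0,-15,0,0,1],[0,0,0,-17,0,0,1],[0,0,0,-18,0,0,1],[0,0,0,-19,0,0,1],[0,0,0,-20,0,0,1],[0,0,0,-20,0,0,1],[0,0,0,-20,0,0,1]]' 
python3 go.py .5261 -.0593 .2935 -79.9
```

```text
t: 27.12
tcp_pos: [0.5259, -0.0597, 0.2932]
tcp_rot: [0.0, 0.767, -0.641, 0.0]
wrist_force: [0.2, -1.5, -0.5]
finger_gap: 0.0186
grip_force: 59.0
mm [-0.4 -0.3 -0.3] tool z deg 0.15 [-2.67099714e-01  3.29774457e-01 -2.64925749e-01  9.75843691e-01
 -2.46901028e-04 -2.01675831e+00]
```

```bash
python3 -m handwheel '[[0,0,0,-0.5,0,0,1],[0,0,0,-1,0,0,1],[0,0,0,-1.5,0,0,1],[0,0,0,-1.5,0,0,1],[0,0,0,-1.5,0,0,1],[0,0,0,-1.5,0,0,1],[0,0,0,-1.5,0,0,1],[0,0,0,-1.5,0,0,1],[0,0,0,-1.5,0,0,1],[0,0,0,-1.5,0,0,1]]' 
python3 go.py .5261 -.0593 .2935 -79.9
```

```text
t: 27.95
tcp_pos: [0.5258, -0.0589, 0.2934]
tcp_rot: [0.001, 0.767, -0.641, 0.001]
wrist_force: [0.8, -9.9, 0.6]
finger_gap: 0.0184
grip_force: 59.2
mm [ 0.5 -0.2 -0.1] tool z deg 0.11 [-0.2650882   0.32905545 -0.26546393  0.97505004 -0.00236973 -2.01416656]
```

Contact (about 10 N): the grip is against the sleeve. Now I'll ease off, open and retreat upward.

```bash
python3 -m handwheel '[[0,0,0,0.8,0,0,1],[0,0,0,0.8,0,0,1],[0,0,0,0.8,0,0,0.85],[0,0,0,0.8,0,0,0.7],[0,0,0,0.8,0,0,0.5],[0,0,0,0.8,0,0,0.3],[0,0,0,0.8,0,0,0.3],[0,0,0,0.8,0,0,0.3],[0,0,0,0.8,0,0,0.3],[0,0,0,0.8,0,0,0.3]]' 
python3 -m handwheel '[[0,0,0,0,0,-5,0.3],[0,0,0,0,0,-20,0.3],[0,0,0,0,0,-40,0.3],[0,0,0,0,0,-70,0.3],[0,0,0,10,0,-100,0.3],[0,0,0,40,0,-125,0.3],[0,0,0,75,0,-130,0.3],[0,0,0,110,0,-130,0.3],[0,0,0,110,0,-130,0.3],[0,0,0,110,0,-130,0.3]]'
python3 - <<'E'
from h import *
np.set_printoptions(precision=4,suppress=True)
fs=[(n,imaging.grab_frame(n)) for n in("wrist","side","top")]
for n,f in fs:
  for t in ["carousel","carousel_top","carousel_hole","pin_mid","lock_pin","wash_bottle","dish_stack"]:
    print(n,t,[(np.round(d["xyz"],4),round(d["p"],2)) for d in imaging.mark_of(f,t)[:2]])
E
```

```text
t: 28.78
tcp_pos: [0.5257, -0.0589, 0.2932]
tcp_rot: [-0.0, 0.767, -0.641, -0.0]
wrist_force: [0.5, 0.0, 0.8]
finger_gap: 0.0596
grip_force: 0.0
t: 29.62
tcp_pos: [0.5453, -0.1686, 0.4231]
tcp_rot: [0.0, 0.767, -0.642, -0.0]
wrist_force: [0.2, 0.8, 1.0]
finger_gap: 0.0596
grip_force: 0.0
wrist carousel [(array([ 0.5229, -0.0191,  0.0565]), 0.95), (array([ 0.2546, -0.2579,  0.0056]), 0.81)]
wrist carousel_top [(array([ 0.5227, -0.0185,  0.1214]), 0.16)]
wrist carousel_hole [(array([ 0.5234, -0.0184,  0.1218]), 0.68)]
wrist pin_mid []
wrist lock_pin [(array([ 0.5237, -0.0175,  0.0583]), 0.61), (array([ 0.5277, -0.058 ,  0.1118]), 0.57)]
wrist wash_bottle []
wrist dish_stack [(array([ 0.5414, -0.1536,  0.0039]), 0.65), (array([ 0.5275, -0.059 ,  0.1104]), 0.22)]
side carousel [(array([ 0.5177, -0.0148,  0.0673]), 0.78), (array([ 0.5143, -0.0155, -0.0017]), 0.56)]
side carousel_top [(array([ 0.5167, -0.0159,  0.145 ]), 0.59), (array([ 0.5158, -0.0185,  0.125 ]), 0.19)]
side carousel_hole [(array([ 0.5135, -0.0129,  0.1425]), 0.73), (array([ 0.5178, -0.0128,  0.1218]), 0.72)]
side pin_mid
[... 167 characters left out ...]

side dish_stack [(array([ 0.5464, -0.1508,  0.0006]), 0.9), (array([ 0.5193, -0.0166,  0.1239]), 0.2)]
top carousel [(array([ 0.5136, -0.0201,  0.0681]), 0.97), (array([ 0.2538, -0.2545,  0.0003]), 0.83)]
top carousel_top [(array([ 0.4726, -0.5071,  0.0824]), 0.75), (array([ 0.5211, -0.0171,  0.1424]), 0.73)]
top carousel_hole [(array([ 0.5175, -0.0179,  0.1247]), 0.92), (array([ 0.2565, -0.2486,  0.0605]), 0.82)]
top pin_mid [(array([ 0.5204, -0.0174,  0.1237]), 0.67), (array([ 0.5168, -0.0159,  0.1372]), 0.37)]
top lock_pin [(array([ 0.5243, -0.0612,  0.109 ]), 0.54)]
top wash_bottle [(array([ 0.4979,  0.112 , -0.    ]), 0.74), (array([ 0.5182, -0.0159,  0.1262]), 0.57)]
top dish_stack []
```

```bash
python3 -c "
from cell import workorder;print(workorder.close_job())"
```

```text
the job is handed in; nothing more can be done
None
```

I mounted the magenta carousel, pressed the collar home, pushed the pin in until its grip met the sleeve, let go, and handed the job in at about 30 s. The final camera readings agree with that within their roughly 4 mm accuracy; the hand-in call returned no verdict.

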